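# Fit the spare guide shoe and lock it with the cam

## Robot

A 6-joint arm with a two-finger parallel gripper is mounted at the origin on the work surface. World frame = base frame: x ahead of the robot, y to its left, z up, the work surface at z = 0. Lengths are in m, angles in rad, forces in N, time in s.
With the tool pointing down it reaches from about 0.25 to 0.725 m from the base axis. Payload 4 kg.
Tool frame: the origin (TCP) lies midway between the tips of the shut fingers; the grasp point (between the pads) lies 19 mm behind it; z points along the fingers, x is the direction in which the jaws open and shut, and the axes are right-handed (so a half turn about z gives the same grasp; the last joint's range is limited). The gripper opens to 85 mm and grips with 20 to 120 N. Pads are 22 mm wide; open, the fingers measure 114 mm over their backs; the gripper's body (76 mm by 85 mm) begins 54 mm behind the grasp point. The pads swing forward as they close: fully open they stand 13 mm farther back than shut.
Start: joints at [-1.136, 0.241, 0.005, 1.335, 0, 1.571], TCP at [0.211, -0.453, 0.201] pointing down, gripper open.
Joint ranges: [-2.72, 2.72], [-1.05, 1.87], [-1.09, 1.28], [-1.99, 2.15], [-1.42, 1.44], [-3.14, 3.14]. Speed limits (rad/s): [2.79, 2.79, 3.14, 3.14, 3.14, 3.14].

## Interface

Orientations are given as a unit quaternion [x, y, z, w].
In Python, from workcell import bot gives the robot as it stands.
- The arm moves only by the tool drive_tool, never from a script. Its argument "rows" is text: rows parted by semicolons, each of 5 numbers parted by spaces: the finger opening in mm, from 0 to 85.4, then the shift along the tool's x, y, z in mm, then the turn about the tool's z in rad. A call has 1 to 12 rows; each row shifts and turns the commanded pose from where the row before left it, along the tool's axes as they then stand; what a row does not reach is not made up. A row lasts 1/10 s, in which the tool goes at most 50 mm and 8.59 degrees, less where a joint would pass 70% of its speed; a pose out of reach is approached as far as the arm can. A call is refused whole if a number of a shift passes 50 or a number of a turn 0.15, either way. A call with a gripper value outside its range is refused whole. The fingers move at their own pace and stop on an object; the grip force is fixed at half the most. Time passes only in rows, so rows that do not move let the fingers close. It gives the time, the measured TCP pose, the force and the opening at its end, in the units of the state.
- bot.get_obs(): the state, without advancing time (a new reading comes with each control period).
- bot.camera(name): name is "side" or "top" or "wrist"; returns a dict with "image" (400x640x3 uint8, red, green, blue), "vertical_fov" (degrees; the focal length in pixels is half the picture's height over the tangent of half this angle, whatever the lens; pixels are square), "cx", "cy" (the principal point, pixels), "R" (3x3) and "t" (3): a world point X has camera coordinates R X + t; the wrist camera has in their place "tool_from_camera" (4x4, takes a point from camera to tool coordinates, whose origin is the TCP and whose axes are the tool frame's). Camera axes: x right, y down, z forward; pixel columns grow to the right and rows downward; lengths in m; the calibration is good to about 2 mm. A picture is of the moment at which its call begins: read the wrist's pose just before it. There is no depth.
- bot.job_done(): hands the job in, once; it reports no verdict.
The state is a dict: "clock": time; "joint_pos": joint angles; "joint_vel": joint speeds; "tau": joint torques, N m; "eef_pos": TCP position; "tool_rot": TCP orientation; "ft_force": force on the tool from outside, world axes, zero at the start; "ft_torque": the same for the moment, N m; "grip_width": finger opening in m.
Only numpy, scipy, OpenCV 4.12 (cv2) and the standard library are available. Lean on these libraries where they do the work, as an engineer would, in place of code of your own. Each camera call takes 0.05 s, during which the arm holds its last target. There are 200 camera calls.

## Task

Fit the spare guide shoe on the edge bander: tip the clear bin that holds the brown shoe block fully forward, take the shoe out and stand it upright on the open table, then push the bin back until it clicks. Now pick the shoe up again and stand it flat on the clamp's base plate between the two jaws, which leave only its ends free to hold, along them and centred on their length, and let go. Last, turn the cam knob clockwise until the follower drops into its notch and the jaw springs onto the shoe; leave all three bins shut and the other things on the table where they are.

Things in the scene. Friction and masses are not known exactly. Their poses are not given: they have to be found in the camera images.
- rack: Grey fixed rack of three clear tilt-out bins, 105 deep (x), 420 wide (y), 110 high (mm). Origin: centre of its underside; z up; its front faces its own -x. Bins at rack y = 138 (left), 0 (mid), -138 (right), their bottom pivots along y at rack x = -40, z = 14. Shut, a bin has its front face at rack x = -50 and its inner floor 12 high.
- rack_cover (a point): Middle of the front edge of the rack's clear, fixed dust cover, which roofs the rear half of the bins: rack x = 0, underside 106, top 110 high. Ahead of it, shut bins are open at the top for 46 mm, up to the inside of their front wall.
- bin_left (a joint): Tilt of the left bin about its bottom pivot, rad: 0 shut (a sprung catch clicks below 0.05), 0.70 fully forward (its top to the rack's -x), at a stop. Pulled to -x from behind the rim, 10 to 15 N frees the catch, then 3 N moves it; pushing it shut takes under 8 N at the rim. It stays at any tilt where it is left.
- bin_mid (a joint): The same for the middle bin.
- bin_right (a joint): The same for the right bin.
- bin_left_rim (a point): Middle of the top of the left bin's pull rim, which runs along the top of its front wall: 10 thick, 124 wide, 8 high, over a 4 mm wall; it stands out 6 mm in front of the wall. It swings on an arc about the pivot, so it rises as it is pushed back. Shut: rack x = -51, z = 74; fully tipped: rack x = -87, z = 53.
- bin_mid_rim (a point): The same on the middle bin.
- bin_right_rim (a point): The same on the right bin.
- bin_left_floor (a point): Middle of the left bin's inner floor; its z axis leans with the bin. The bin is 124 wide inside (y) and 83 deep (x); above the floor its front wall stands 62 high, its sides fall from there to the 36 high rear wall.
- bin_mid_floor (a point): The same in the middle bin.
- bin_right_floor (a point): The same in the right bin.
- shoe: The spare guide shoe: plain brown laminate block with two faint seams, 56 long (x), 28 wide (y), 40 tall (z), top edges of its ends bevelled by 4 mm; about 120 g. Origin: centre of its underside. It starts upright in one of the three bins (any), long axis along the rack's x; in a tipped bin it leans with the bin and may slide down to the front wall.
- clamp: Shoe clamp, fixed: steel base plate 96 (x) by 172 (y from -34 to 138), top 12 high. Origin: in the table plane under the middle of the clamped shoe; z up. Fixed jaw: face at clamp y = -14; the sprung jaw faces it from +y. Jaws 50 long (x -25 to 25), tops 49 high; open above and at both ends. The shoe stands along x on the plate, 3 mm beyond the jaws at each end.
- jaw (a joint): Travel of the sprung jaw towards the fixed jaw, m: 0 held open by the cam (36 mm between the jaws, its face at clamp y = 22); 0.008 sprung shut on the 28 mm shoe; 0.012 shut on nothing. The spring (12 to 15 N) slides a shoe that stands loose between the jaws up against the fixed jaw.
- cam_knob (a joint): Turn of the cam knob, rad, growing clockwise seen from above; its axis is upright at clamp x = 0, y = 68. The jaw's follower roller rides on the cam's rim up to about 1.3, then slides down the notch; with a shoe in the clamp it is home from about 1.53, turn to 1.60; stop at 1.65, other stop at 0. Starts between 0.25 and 0.95. Turning takes 0.1 N m; in the notch the spring drives it on.
- knob_grip (a point): On the cam knob's axis, 69 high: middle of the black bar that is the knob's grip, 50 long, 13 thick, from 57 to 81 high; nothing stands beside it at that height.
- knob_nose (a point): Middle of the nose end of the bar (the end with the white dash), 25 from the axis, 69 high: the bar lies along the line from knob_grip to here. The nose looks the same way as the cam's notch; with the follower in the notch it points to the clamp's +y.
- roller_a: Bystander: one of two tall black-skinned steel rollers, 42 diameter, 80 tall, standing, mm. Origin: centre of its underside.
- roller_b: Bystander: the other tall black roller, 42 diameter, 80 tall, standing, mm. Origin: centre of its underside.
- red_roller: Bystander: short rubber-faced roller, 46 diameter, 48 tall, standing, mm. Origin: centre of its underside.
- bearing: Bystander: ball bearing lying flat, 42 diameter, 14 tall, mm. Origin: centre of its underside.
- wrench: Bystander: spanner 170 long lying flat, its long axis along its own x, mm. Origin: on its handle line, at table height.
- hex_key: Bystander: L-shaped hex key, 6 thick, lying flat: long leg from x = -45 to 45, short leg from x = 45 28 towards y. Origin: middle of the long leg at table height.
- offcut: Bystander: edged board offcut 130 x 45 x 18, lying flat, mm. Origin: centre of its underside.

How it is judged:
By the outcome, as a careful person would: the job done as asked, in the order asked, and still so for the second after the job is handed in, with the robot touching nothing.
It also fails if it takes over 72 s, if anything falls off the work surface, if the arm or the gripper's body presses on something with over 40 N, if the wrist force passes 120 N, or if a joint passes its speed limit or range.

## Working session

There is one attempt and no reset: what is moved stays moved. The work goes in short steps, Python scripts to look and compute and a tool call to move; the robot and the scene stay as the last step left them, time stands still between calls to the robot, and variables do not carry over. Pictures are saved under pics/ and viewed, about 8 in all and at most 12, crops included, and the job is handed in when it is done.

Besides the shell and the picture viewer there is one more tool, called after ">>>" in YAML: its name, and indented under it one key for each argument. drive_tool: Moves the arm, as the interface text tells. Its arguments: {"type":"object","properties":{"rows":{"type":"string"}},"required":["rows"]}

```bash
mkdir -p pics && cat > h.py <<'E'
import numpy as np, cv2
from workcell import bot
from scipy.spatial.transform import Rotation as Rn
def shot(name,fn=None):
    o=bot.get_obs(); c=bot.camera(name)
    f=200/np.tan(np.radians(c["vertical_fov"])/2)
    if name=="wrist":
        T=np.array(c["tool_from_camera"]); Rw=Rn.from_quat(o["tool_rot"]).as_matrix()
        A=Rw@T[:3,:3]; p=Rw@T[:3,3]+np.array(o["eef_pos"])
    else:
        A=np.array(c["R"]).T; p=-A@np.array(c["t"])
    if fn: cv2.imwrite("pics/"+fn,cv2.cvtColor(c["image"],cv2.COLOR_RGB2BGR))
    return dict(im=c["image"],f=f,cx=c["cx"],cy=c["cy"],A=A,p=p)
def ray(s,u,v):
    d=s["A"]@np.array([(u-s["cx"])/s["f"],(v-s["cy"])/s["f"],1]); return d/np.linalg.norm(d)
def onz(s,u,v,z):
    d=ray(s,u,v); return s["p"]+d*(z-s["p"][2])/d[2]
def pix(s,X):
    c=s["A"].T@(np.array(X)-s["p"]); return np.array([s["f"]*c[0]/c[2]+s["cx"],s["f"]*c[1]/c[2]+s["cy"]])
def save(s,fn):
    import pickle; pickle.dump(s,open(fn,"wb"))
def load(fn):
    import pickle; return pickle.load(open(fn,"rb"))
E
python3 - <<'E'
from h import *
for n in("top","side"):
    s=shot(n,n+"0.png"); save(s,n+"0.pkl"); print(n,s["p"],s["f"],s["cx"],s["cy"],s["A"][:,2])
o=bot.get_obs(); print(o)
E
```

```text
top [0.42698021 0.04921145 1.36168617] 495.07049924127193 312.97073875561614 190.4397734882737 [ 0.07555407 -0.00309701 -0.9971369 ]
side [0.34244643 0.84904415 1.03963397] 427.8539094186919 318.99919683631776 192.65774817972078 [ 0.13805878 -0.64221215 -0.75399159]
{'clock': 0.1, 'joint_pos': array([-1.13596876e+00,  2.41350235e-01,  3.90439470e-03,  1.33518794e+00,
        4.51599842e-06,  1.57081062e+00]), 'joint_vel': array([-0.00015411, -0.00270799,  0.00306745, -0.00022265, -0.00155372,
        0.00257091]), 'tau': array([-1.16236817e-03, -3.73137438e+01,  2.53010792e+01,  1.08570783e-02,
       -1.20447621e-04,  3.32722244e-06]), 'eef_pos': array([ 0.21037767, -0.45293094,  0.19981307]), 'tool_rot': array([ 8.42982758e-01, -5.37939798e-01, -7.73263485e-04, -4.96112247e-04]), 'ft_force': array([ 0.27825899,  0.59937082, -0.52158859]), 'ft_torque': array([0.02952132, 0.02928019, 0.05874657]), 'grip_width': 0.08552918899185336}
```

View pics/top0.png

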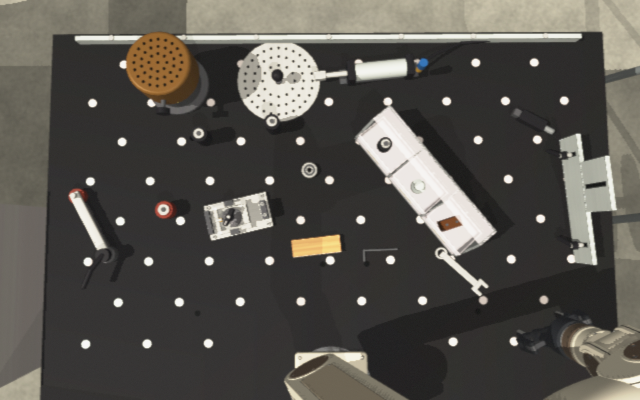

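View pics/side0.png

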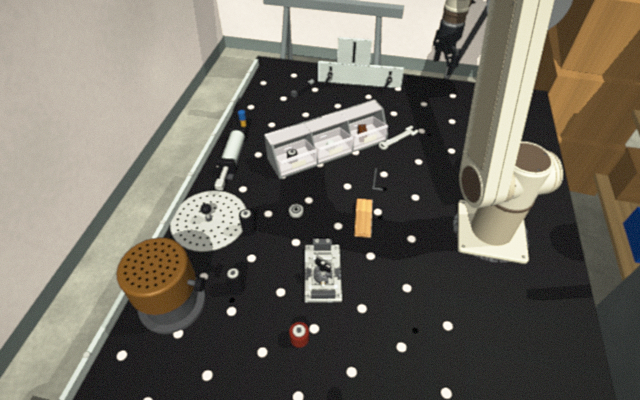

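```bash
python3 - <<'E'
from h import *
t=cv2.imread("pics/top0.png"); s=cv2.imread("pics/side0.png")
a=cv2.resize(t[100:260,350:500],None,fx=3,fy=3,interpolation=cv2.INTER_CUBIC) #450x480
b=cv2.resize(t[185:245,195:283],None,fx=4,fy=4,interpolation=cv2.INTER_CUBIC) #352x240
c=cv2.resize(s[235:305,292:352],None,fx=4,fy=4,interpolation=cv2.INTER_CUBIC)
W=np.zeros((530,800,3),np.uint8); W[:480,:450]=a; W[:240,448:800]=b; W[245:525,450:690]=c
cv2.imwrite("pics/c1.png",W)
cv2.imwrite("pics/c2.png",cv2.resize(s[95:185,255:425],None,fx=4.5,fy=4.5,interpolation=cv2.INTER_CUBIC))
E
```

```text
(no output)
```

View pics/c1.png

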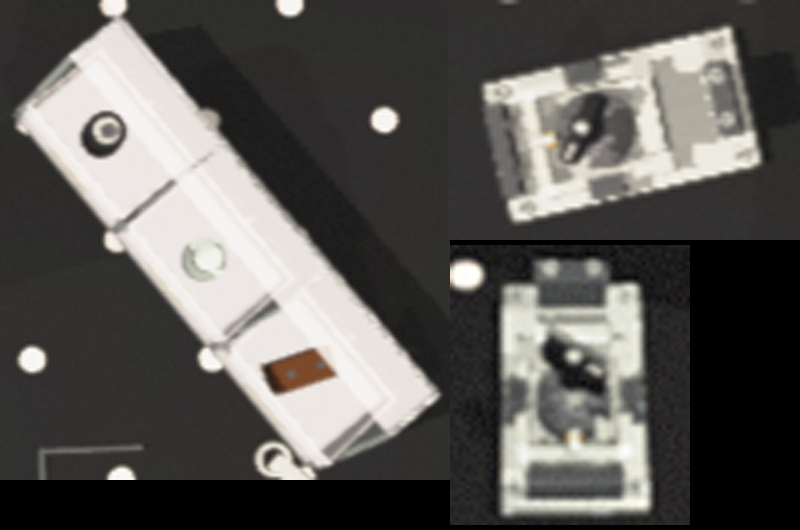

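View pics/c2.png

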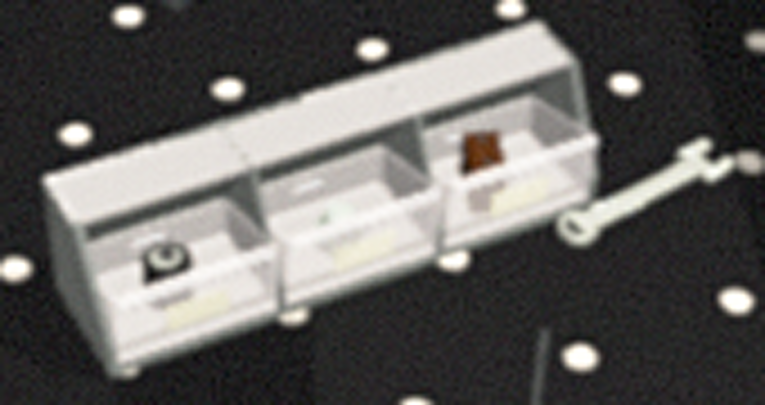

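```bash
python3 - <<'E'
from h import *
t=load("top0.pkl"); s=load("side0.pkl"); np.set_printoptions(precision=4,suppress=True)
r=lambda u,v:(350+u/3,100+v/3); k=lambda u,v:(195+(u-448)/4,185+v/4)
B=[onz(t,*r(122,18),.11),onz(t,*r(438,395),.11)]; F=[onz(t,*r(18,118),.004),onz(t,*r(318,465),.004)]
print("back",B,np.linalg.norm(B[0]-B[1])); print("front",F,np.linalg.norm(F[0]-F[1]))
for P in(B,F):
    d=P[0]-P[1]; print("dir y",np.degrees(np.arctan2(d[1],d[0])))
print("depth",np.linalg.norm(np.cross(np.r_[(B[0]-B[1])[:2],0]/.42,np.r_[(F[0]-B[1])[:2],0])))
# side view rack
q=lambda u,v:(255+u/4.5,95+v/4.5)
for n,u,v,z in(("backtopR",543,22,.11),("backtopL?",45,180,.11),("covFrontL",83,222,.11),("covFrontR",577,65,.11),("botL",118,375,0),("botR",597,195,0)):
    print(n,onz(s,*q(u,v),z))
C=[onz(t,*k(*p),.012) for p in((485,85),(733,28),(760,160),(517,222))]
print("clamp",C); print([np.linalg.norm(C[i]-C[(i+1)%4]) for i in range(4)],"mean",np.mean(C,0))
for a,b in((0,1),(3,2)):
    d=C[a]-C[b]; print("clamp y dir",np.degrees(np.arctan2(d[1],d[0])))
print("bar",onz(t,*k(600,100),.081),onz(t,*k(570,160),.081),onz(t,*k(585,128),.081))
# clamp from side crop
c=lambda u,v:(292+(u-450)/4,235+(v-245)/4)
Cs=[onz(s,*c(*p),.012) for p in((502,284),(640,284),(650,512),(502,512))]
print("side clamp",Cs)
print("shoe top",onz(t,*r(300,365),.052))
E
```

```text
back [array([ 0.7383, -0.1556,  0.11  ]), array([ 0.415 , -0.4157,  0.11  ])] 0.41497852680260433
front [array([ 0.6713, -0.0751,  0.004 ]), array([ 0.3513, -0.3438,  0.004 ])] 0.4178865325215591
dir y 38.81629099869153
dir y 40.01507521788333
depth 0.10346510237215606
backtopR [ 0.4087 -0.4132  0.11  ]
backtopL? [ 0.7378 -0.149   0.11  ]
covFrontL [ 0.6983 -0.1118  0.11  ]
covFrontR [ 0.3762 -0.3648  0.11  ]
botL [ 0.6687 -0.0713  0.    ]
botR [ 0.3451 -0.3449  0.    ]
clamp [array([0.4877, 0.3416, 0.012 ]), array([0.5257, 0.1727, 0.012 ]), array([0.4356, 0.1542, 0.012 ]), array([0.3946, 0.3189, 0.012 ])]
[np.float64(0.17312938439770764), np.float64(0.09194518882306457), np.float64(0.16971457674291182), np.float64(0.0957765961649677)] mean [0.4609 0.2469 0.012 ]
clamp y dir 102.68439927706164
clamp y dir 103.97848877897768
bar [0.4744 0.2523 0.081 ] [0.4359 0.2714 0.081 ] [0.4564 0.2618 0.081 ]
side clamp [array([0.5278, 0.1768, 0.012 ]), array([0.4307, 0.1556, 0.012 ]), array([0.392 , 0.3295, 0.012 ]), array([0.4862, 0.3501, 0.012 ])]
shoe top [ 0.4415 -0.3165  0.052 ]
```

```bash
cat >> h.py <<'E'
def go(X,ang):
    """shift (mm) in tool axes after turning so tool x lies at world angle ang (deg, mod 180)"""
    o=bot.get_obs(); M=Rn.from_quat(o["tool_rot"]).as_matrix(); p=np.array(o["eef_pos"])
    cur=np.degrees(np.arctan2(M[1,0],M[0,0])); d=(cur-ang+90)%180-90
    M2=M@Rn.from_rotvec([0,0,np.radians(d)]).as_matrix()
    print("tcp",p.round(4),"xang %.1f"%cur,"tilt %.3f"%M[2,2],"turn %.3f"%np.radians(d),"shift",(M2.T@(np.array(X)-p)*1000).round(1),"w %.1f"%(o["grip_width"]*1e3),"F",o["ft_force"].round(1),"t",o["clock"],"j6 %.2f"%o["joint_pos"][5])
RO=np.array([.543,-.246]); RA=np.radians(39.4)
def rack(x,y,z): return np.r_[RO+np.array([np.sin(RA),-np.cos(RA)])*x+np.array([np.cos(RA),np.sin(RA)])*y,z]
def unrack(X):
    d=np.array(X)[:2]-RO; return np.array([d@[np.sin(RA),-np.cos(RA)],d@[np.cos(RA),np.sin(RA)]])
E
python3 - <<'E'
from h import *
T=np.array(bot.camera("wrist")["tool_from_camera"]); print(T.round(3))
go(rack(-.060,-.138,.26),-50.6)
E
```

```text
[[ 1.    -0.001  0.001  0.   ]
 [ 0.001  0.949  0.315 -0.081]
 [-0.001 -0.315  0.949 -0.173]
 [ 0.     0.     0.     1.   ]]
tcp [ 0.2104 -0.453   0.1999] xang -65.1 tilt -1.000 turn -0.253 shift [  -8.9 -250.4  -59.9] w 85.4 F [ 0.3 -0.  -0.9] t 0.15 j6 1.57
```

>>> drive_tool:
  rows: "40 0 0 -20 -0.127; 40 0 0 -20 -0.126; 40 0 -40 -20 0; 40 0 -45 0 0; 40 0 -45 0 0; 40 -9 -45 0 0; 40 0 -45 0 0; 40 0 -40 0 0; 40 0 -28 0 0; 40 0 0 0 0"

```text
clock: 1.15
eef_pos: [0.4296, -0.2613, 0.2599]
tool_rot: [0.905, -0.425, -0.0, -0.0]
ft_force: [-0.2, -0.9, 0.3]
grip_width: 0.0398
```

```bash
python3 - <<'E'
from h import *
s=shot("wrist","w1.png"); save(s,"w1.pkl"); go(rack(-.051,-.176,.057),-50.6); print(s["p"],s["f"])
E
```

```text
tcp [ 0.4282 -0.2624  0.26  ] xang -50.4 tilt -1.000 turn 0.004 shift [  9.4  76.8 203. ] w 40.3 F [-0.9 -0.  -0.7] t 1.2 j6 1.90
[ 0.49204608 -0.20967511  0.43308593] 352.7229513987662
```

View pics/w1.png

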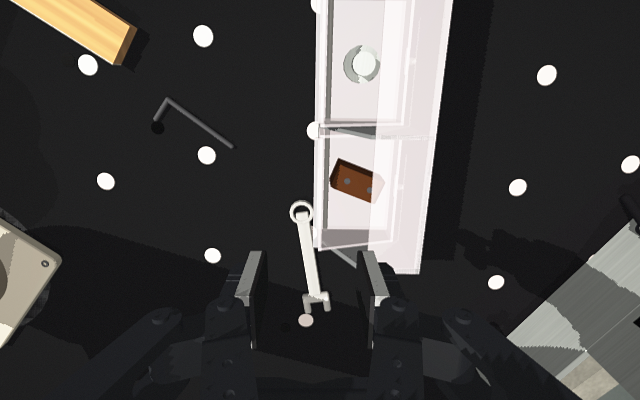

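```bash
python3 - <<'E'
from h import *
s=load("w1.pkl"); np.set_printoptions(precision=4,suppress=True)
im=s["im"].astype(int); 
m=((im[...,0]-im[...,2]>35)&(im[...,0]<220)).astype(np.uint8); m[:130]=0;m[215:]=0;m[:,:325]=0;m[:,400:]=0
c=max(cv2.findContours(m,0,2)[0],key=cv2.contourArea); r=cv2.minAreaRect(c); print(r)
b=[onz(s,*p,.052) for p in cv2.boxPoints(r)]
print([unrack(p) for p in b]); print("sides",[np.linalg.norm(b[i]-b[(i+1)%4]) for i in range(2)],"centre",np.mean(b,0),unrack(np.mean(b,0)))
for n,u,v,z in(("rimR",314,248,.074),("rim div",314,125,.074),("backR",420,273,.11),("rackdiv top",437,136,.11),("cover edge",372,205,.108)):
    X=onz(s,u,v,z); print(n,X,unrack(X))
E
```

```text
((354.63677978515625, 183.40403747558594), (42.78955841064453, 25.114072799682617), 22.932100296020508)
[array([-0.0391, -0.1304]), array([-0.0288, -0.1037]), array([ 0.0159, -0.1226]), array([ 0.0065, -0.1501])]
sides [np.float64(0.02858296875068966), np.float64(0.048553239224466686)] centre [ 0.4379 -0.3176  0.052 ] [-0.0114 -0.1267]
rimR [ 0.3554 -0.3265  0.074 ] [-0.0568 -0.1961]
rim div [ 0.4605 -0.239   0.074 ] [-0.0578 -0.0593]
backR [ 0.4174 -0.418   0.11  ] [ 0.0532 -0.2063]
rackdiv top [ 0.5277 -0.3288  0.11  ] [ 0.0543 -0.0644]
cover edge [ 0.4404 -0.3293  0.108 ] [-0.0008 -0.1322]
```

```bash
sed -i 's/\[.543,-.246\]/[.546,-.2435]/' h.py && python3 - <<'E'
from h import *
go(rack(-.051,-.176,.057),-50.6)
E
```

```text
tcp [ 0.4282 -0.2624  0.26  ] xang -50.4 tilt -1.000 turn 0.004 shift [  9.4  72.9 203. ] w 40.3 F [-0.9 -0.  -0.7] t 1.2 j6 1.90
```

>>> drive_tool:
  rows: "40 9 40 30 0; 40 0 33 40 0; 40 0 0 40 0; 40 0 0 40 0; 40 0 0 20 0; 40 0 0 15 0; 40 0 0 9 0; 40 0 0 9 0; 40 0 0 0 0"

```text
clock: 2.1
eef_pos: [0.3772, -0.3157, 0.0588]
tool_rot: [0.904, -0.428, -0.001, -0.0]
ft_force: [-0.5, 0.8, 0.4]
grip_width: 0.0398
```

>>> drive_tool:
  rows: "40 -6 0 0 0; 40 -6 0 0 0; 40 -4 0 0 0; 40 -4 0 0 0; 40 -3 0 0 0; 40 0 0 0 0"

```text
clock: 2.7
eef_pos: [0.3632, -0.2976, 0.0597]
tool_rot: [0.904, -0.427, 0.0, 0.0]
ft_force: [1.1, -0.3, 0.1]
grip_width: 0.04
```

```bash
python3 - <<'E'
from h import *
go(rack(-.051,-.176,.057),-50.6); print(unrack(bot.get_obs()["eef_pos"]))
E
```

```text
tcp [ 0.3632 -0.2976  0.0597] xang -50.6 tilt -1.000 turn 0.000 shift [23.2  0.4  2.7] w 40.0 F [ 1.1 -0.3  0.1] t 2.7 j6 1.77
[-0.07421833 -0.17557177]
```

```bash
python3 - <<'E'
from h import *
s=shot("wrist"); a=s["im"][:,200:480]; 
t=shot("side"); b=t["im"][95:185,350:425]
W=np.zeros((400,620,3),np.uint8); W[:,:280]=a; W[:400,285:618]=cv2.resize(b,(333,400),interpolation=2)
cv2.imwrite("pics/w2.png",W[:,:,::-1])
E
```

```text
(no output)
```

View pics/w2.png

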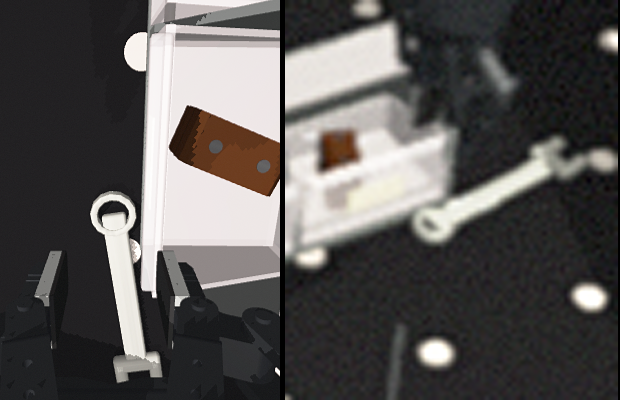

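```bash
python3 - <<'E'
from h import *
s=shot("wrist")
for n,u,v,z in(("rim out",347,150,.074),("rim in?",363,150,.074),("rim end",342,292,.074),("rimtopend",350,35,.074),("fingertip pad hi",363,250,.066),("fingertip lo",376,300,.066)):
    print(n,unrack(onz(s,u,v,z)).round(4))
E
```

```text
rim out [-0.0574 -0.1248]
rim in? [-0.0502 -0.1248]
rim end [-0.0577 -0.1994]
rimtopend [-0.0577 -0.077 ]
fingertip pad hi [-0.0466 -0.1792]
fingertip lo [-0.038  -0.2099]
```

```bash
python3 - <<'E'
from h import *
s=shot("wrist"); o=bot.get_obs(); M=Rn.from_quat(o["tool_rot"]).as_matrix()
for x in(.02,.034,-.02):
  for y in(-.011,.011):
    for z in(0,-.006,-.015): print(x,y,z,pix(s,M@np.array([x,y,z])+o["eef_pos"]).round(0))
cv2.imwrite("pics/w3.png",cv2.resize(s["im"][220:340,200:420,::-1],None,fx=3,fy=3,interpolation=2))
E
```

```text
0.02 -0.011 0 [349. 219.]
0.02 -0.011 -0.006 [350. 224.]
0.02 -0.011 -0.015 [352. 231.]
0.02 0.011 0 [348. 257.]
0.02 0.011 -0.006 [349. 262.]
0.02 0.011 -0.015 [351. 271.]
0.034 -0.011 0 [376. 219.]
0.034 -0.011 -0.006 [378. 224.]
0.034 -0.011 -0.015 [381. 231.]
0.034 0.011 0 [373. 257.]
0.034 0.011 -0.006 [375. 262.]
0.034 0.011 -0.015 [378. 271.]
-0.02 -0.011 0 [274. 220.]
-0.02 -0.011 -0.006 [272. 224.]
-0.02 -0.011 -0.015 [270. 231.]
-0.02 0.011 0 [275. 257.]
-0.02 0.011 -0.006 [274. 262.]
-0.02 0.011 -0.015 [272. 271.]
```

View pics/w3.png

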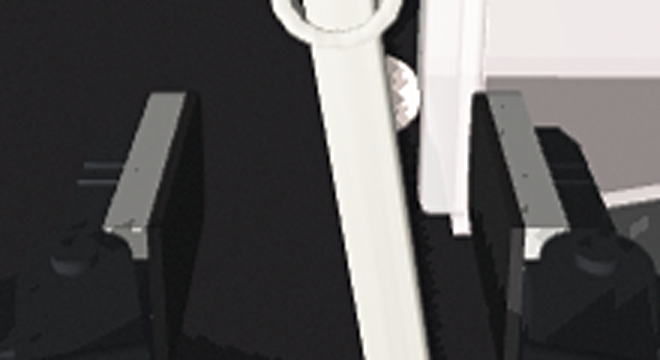

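>>> drive_tool:
  rows: "40 10 -3 0 0; 40 13 0 0 0; 40 0 0 8 0; 40 0 0 8 0; 40 0 0 8 0; 40 0 0 6 0; 40 0 0 0 0"

```text
clock: 3.6
eef_pos: [0.3798, -0.3133, 0.0313]
tool_rot: [0.904, -0.427, 0.0, 0.0]
ft_force: [-7.1, 7.1, 17.9]
grip_width: 0.0399
```

>>> drive_tool:
  rows: "40 -5 0 0 0; 40 -5 0 0 0; 40 -5 0 0 0; 40 -3 0 0 0; 40 -3 0 0 0; 40 0 0 0 0"

```text
clock: 4.2
eef_pos: [0.3687, -0.2995, 0.0297]
tool_rot: [0.904, -0.427, 0.002, 0.001]
ft_force: [4.1, -4.8, -4.1]
grip_width: 0.0402
```

```bash
python3 - <<'E'
from h import *
go(rack(-.051,-.176,.057),-50.6); print(unrack(bot.get_obs()["eef_pos"]))
E
```

```text
tcp [ 0.3687 -0.2995  0.0297] xang -50.6 tilt -1.000 turn -0.000 shift [ 18.4   3.5 -27.2] w 40.2 F [ 4.1 -4.8 -4.1] t 4.2 j6 1.77
[-0.06922157 -0.17253588]
```

>>> drive_tool:
  rows: "40 -3 0 0 0; 40 -3 0 0 0; 40 -3 0 0 0; 40 0 0 0 0"

```text
clock: 4.6
eef_pos: [0.3687, -0.299, 0.0312]
tool_rot: [0.904, -0.428, 0.009, 0.004]
ft_force: [13.2, -17.1, -15.4]
grip_width: 0.0401
```

>>> drive_tool:
  rows: "40 -4 0 1 0; 40 -4 0 2 0; 40 -4 0 2 0; 40 0 0 0 0"

```text
clock: 5.0
eef_pos: [0.3556, -0.2831, 0.0249]
tool_rot: [0.904, -0.427, 0.002, 0.001]
ft_force: [2.9, -3.3, -1.1]
grip_width: 0.0401
```

```bash
python3 - <<'E'
from h import *
s=shot("wrist","w4.png"); save(s,"w4.pkl"); go(rack(-.051,-.176,.057),-50.6); print(unrack(bot.get_obs()["eef_pos"]))
E
```

```text
tcp [ 0.3555 -0.283   0.025 ] xang -50.6 tilt -1.000 turn 0.000 shift [ 39.5   3.7 -31.8] w 40.2 F [ 4.1 -3.7 -1.9] t 5.05 j6 1.78
[-0.0903664  -0.17225217]
```

View pics/w4.png

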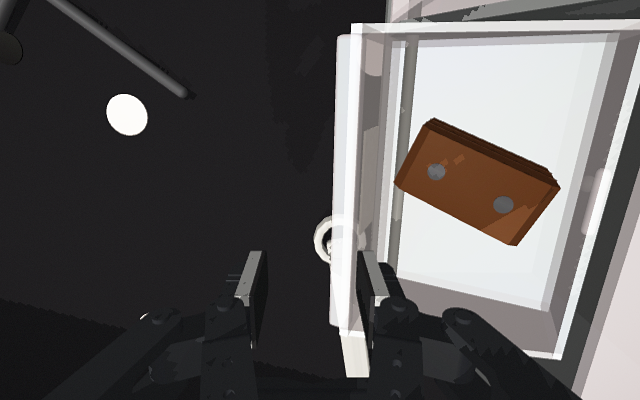

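>>> drive_tool:
  rows: "40 -4 0 2 0; 40 -4 0 3 0; 40 -4 0 3 0; 40 -3 0 2 0; 40 0 0 0 0"

```text
clock: 5.55
eef_pos: [0.3488, -0.2746, 0.0172]
tool_rot: [0.904, -0.428, 0.006, 0.003]
ft_force: [4.4, -7.0, 5.5]
grip_width: 0.0403
```

>>> drive_tool:
  rows: "40 -3 0 0 0; 40 -3 0 0 0; 40 0 0 0 0"

```text
clock: 5.85
eef_pos: [0.3483, -0.2734, 0.0184]
tool_rot: [0.904, -0.428, 0.01, 0.004]
ft_force: [9.2, -13.6, 3.2]
grip_width: 0.0399
```

>>> drive_tool:
  rows: "40 8 0 0 0; 40 5 0 -20 0; 40 0 0 -40 0; 40 0 -30 -40 0; 40 20 -35 -40 0; 40 20 0 -40 0; 40 0 0 0 0; 40 0 0 0 0"

```text
clock: 6.65
eef_pos: [0.4196, -0.2655, 0.19]
tool_rot: [0.904, -0.427, 0.0, -0.0]
ft_force: [0.7, -0.1, -0.2]
grip_width: 0.0402
```

```bash
python3 - <<'E'
from h import *
s=shot("wrist","w5.png"); save(s,"w5.pkl"); go(rack(-.05,-.131,.1),-50.6); print(unrack(bot.get_obs()["eef_pos"]))
cv2.imwrite("pics/w5c.png",cv2.resize(s["im"][60:320,220:480,::-1],None,fx=2.3,fy=2.3,interpolation=2))
E
```

```text
tcp [ 0.4184 -0.2649  0.1887] xang -50.6 tilt -1.000 turn 0.000 shift [14.7 18.7 88.7] w 40.0 F [-0.4  1.1 -0.3] t 6.7 j6 1.89
[-0.06446606 -0.11220123]
```

View pics/w5c.png

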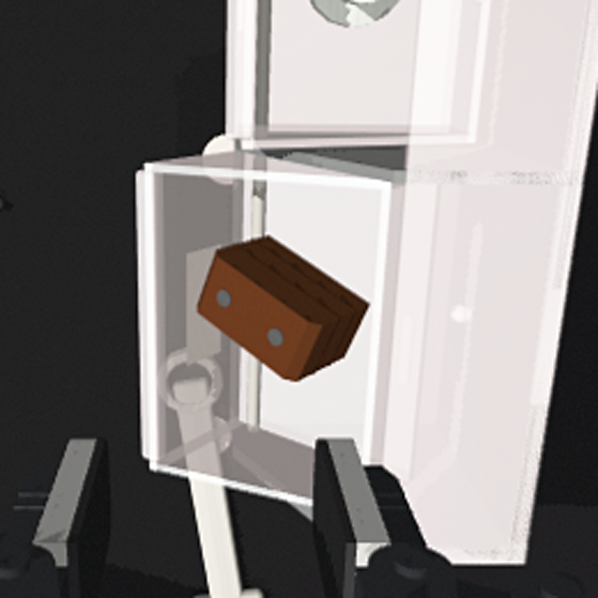

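```bash
python3 - <<'E'
from h import *
s=load("w5.pkl"); th=.7; np.set_printoptions(precision=4,suppress=True)
xr=np.array([np.sin(RA),-np.cos(RA),0]); yr=np.array([np.cos(RA),np.sin(RA),0]); zr=np.array([0,0,1])
n=-np.sin(th)*xr+np.cos(th)*zr; a=np.cos(th)*xr+np.sin(th)*zr; P=rack(-.04,-.138,.014)
def hit(u,v,h):
    d=ray(s,u,v); return s["p"]+d*(((P+n*h-s["p"])@n)/(d@n))
C=[]
for p in((222,250),(322,322),(295,380),(198,312)):
    X=hit(220+p[0]/2.3,60+p[1]/2.3,.038); C.append(X); print("bin a,y",(X-P)@a,(X-P)@yr,"z",X[2])
L=[np.linalg.norm(C[i]-C[(i+1)%4]) for i in range(4)]; print(L)
d=C[1]-C[0]; print("yaw in bin",np.degrees(np.arctan2(d@yr,d@a)))
top=np.mean(C,0); ctr=top-n*.020; print("top",top,unrack(top),"centre",ctr,unrack(ctr))
go(np.r_[ctr[:2],.1],39.4)
t=load("top0.pkl")
for nm,u,v in(("spot",345,205),("bearing",309,170),("offcutTR",341,236),("hexTop",397,249),("hexL",364,262),("ros",345,150)): print(nm,onz(t,u,v,0))
E
```

```text
bin a,y 0.007989763443748518 0.03009637768431034 z 0.04821115004411847
bin a,y 0.05590055963805962 0.010309210754656486 z 0.07907613236213396
bin a,y 0.04487684638925602 -0.01592853461262115 z 0.07197446130821822
bin a,y -0.004854160015085452 0.0013861924598164489 z 0.03993686737841057
[np.float64(0.05183605277289931), np.float64(0.02845947181080399), np.float64(0.05265902364819971), np.float64(0.031452203506926714)]
yaw in bin -22.440633546392814
top [ 0.416  -0.2925  0.0598] [-0.0446 -0.1315] centre [ 0.4242 -0.3025  0.0445] [-0.0317 -0.1315]
tcp [ 0.4184 -0.2649  0.1887] xang -50.6 tilt -1.000 turn -1.571 shift [-19.3  33.   88.6] w 40.0 F [-0.4  1.1 -0.3] t 6.7 j6 1.89
spot [ 0.4895 -0.043   0.    ]
bearing [0.5869 0.0556 0.    ]
offcutTR [ 0.4046 -0.0311  0.    ]
hexTop [ 0.3683 -0.1839  0.    ]
hexL [ 0.3335 -0.0932  0.    ]
ros [ 0.6423 -0.0446  0.    ]
```

>>> drive_tool:
  rows: "60 0 0 0 -0.149; 60 0 0 0 -0.149; 60 0 0 0 -0.149; 60 0 0 0 -0.149; 60 0 0 0 -0.149; 60 0 0 0 -0.149; 60 0 0 0 -0.149; 60 0 0 0 -0.149; 60 0 0 0 -0.149; 60 0 0 0 -0.149; 60 0 0 0 -0.081; 60 0 0 0 0"

```text
clock: 7.9
eef_pos: [0.4174, -0.2645, 0.1877]
tool_rot: [0.942, 0.337, -0.002, -0.002]
ft_force: [0.5, -0.4, -0.4]
grip_width: 0.0603
```

```bash
python3 - <<'E'
from h import *
go([.475,-.055,.04],39.4)
E
```

```text
tcp [ 0.4174 -0.2645  0.1877] xang 39.4 tilt -1.000 turn -0.000 shift [ 177.7 -124.7  148. ] w 60.3 F [ 0.5 -0.4 -0.4] t 7.9 j6 0.32
```

>>> drive_tool:
  rows: "60 40 -31 20 0; 60 46 -31 40 0; 60 46 -31 40 0; 60 46 -31 30 0; 60 0 0 18 0; 60 0 0 10 0; 60 0 0 5 0; 60 0 0 5 0; 60 0 0 0 0"

```text
clock: 8.8
eef_pos: [0.4652, -0.1013, 0.051]
tool_rot: [0.942, 0.336, -0.0, -0.0]
ft_force: [0.0, -0.7, 0.3]
grip_width: 0.0599
```

>>> drive_tool:
  rows: "60 0 0 4 0; 60 0 0 4 0; 60 0 0 4 0; 60 0 0 4 0; 60 0 0 0 0"

```text
clock: 9.3
eef_pos: [0.465, -0.1003, 0.0345]
tool_rot: [0.941, 0.337, -0.0, -0.0]
ft_force: [-0.6, -0.3, 0.3]
grip_width: 0.0606
```

>>> drive_tool:
  rows: "60 0 0 4 0; 60 0 0 4 0; 60 0 0 4 0; 60 0 0 4 0; 60 0 0 0 0"

```text
clock: 9.8
eef_pos: [0.4649, -0.1003, 0.0183]
tool_rot: [0.941, 0.337, -0.001, -0.0]
ft_force: [-0.4, 0.3, 0.5]
grip_width: 0.0601
```

>>> drive_tool:
  rows: "60 0 0 4 0; 60 0 0 4 0; 60 0 0 3 0; 60 0 0 0 0"

```text
clock: 10.2
eef_pos: [0.465, -0.1003, 0.0075]
tool_rot: [0.941, 0.337, -0.0, -0.0]
ft_force: [0.2, -0.4, 0.0]
grip_width: 0.0599
```

>>> drive_tool:
  rows: "60 0 0 3 0; 60 0 0 3 0; 60 0 0 2 0; 60 0 0 0 0"

```text
clock: 10.6
eef_pos: [0.4652, -0.1004, -0.0003]
tool_rot: [0.941, 0.337, -0.0, -0.0]
ft_force: [-0.5, -0.2, 0.3]
grip_width: 0.0598
```

>>> drive_tool:
  rows: "60 0 0 2 0; 60 0 0 2 0; 60 0 0 2 0; 60 0 0 0 0"

```text
clock: 11.0
eef_pos: [0.4652, -0.1004, -0.0062]
tool_rot: [0.941, 0.337, -0.0, -0.0]
ft_force: [0.3, -0.8, 0.5]
grip_width: 0.0602
```

>>> drive_tool:
  rows: "60 0 0 2 0; 60 0 0 2 0; 60 0 0 2 0; 60 0 0 2 0; 60 0 0 0 0"

```text
clock: 11.5
eef_pos: [0.4652, -0.1003, -0.0143]
tool_rot: [0.941, 0.337, -0.0, -0.0]
ft_force: [-0.5, -0.6, 0.5]
grip_width: 0.06
```

>>> drive_tool:
  rows: "60 0 0 2 0; 60 0 0 2 0; 60 0 0 2 0; 60 0 0 2 0; 60 0 0 0 0"

```text
clock: 12.0
eef_pos: [0.4653, -0.1004, -0.0223]
tool_rot: [0.941, 0.337, -0.0, -0.0]
ft_force: [-0.4, 0.2, 0.0]
grip_width: 0.0598
```

>>> drive_tool:
  rows: "60 0 0 2 0; 60 0 0 2 0; 60 0 0 2 0; 60 0 0 2 0; 60 0 0 0 0"

```text
clock: 12.5
eef_pos: [0.4652, -0.1004, -0.0303]
tool_rot: [0.941, 0.337, -0.0, -0.0]
ft_force: [-0.2, -0.4, 0.4]
grip_width: 0.0604
```

>>> drive_tool:
  rows: "60 0 0 2 0; 60 0 0 2 0; 60 0 0 2 0; 60 0 0 0 0"

```text
clock: 12.9
eef_pos: [0.4656, -0.1004, -0.0357]
tool_rot: [0.941, 0.337, 0.0, 0.0]
ft_force: [-0.7, 0.6, 3.4]
grip_width: 0.0598
```

>>> drive_tool:
  rows: "60 0 0 -40 0; 60 0 0 -50 0; 60 0 0 -40 0; 60 0 0 -20 0; 60 0 0 0 0"

```text
clock: 13.4
eef_pos: [0.4684, -0.101, 0.1176]
tool_rot: [0.941, 0.337, 0.003, 0.002]
ft_force: [0.3, 0.8, 0.2]
grip_width: 0.0598
```

```bash
python3 - <<'E'
from h import *
go(rack(-.045,-.133,.0),39.4)
E
```

```text
tcp [ 0.4684 -0.101   0.1176] xang 39.4 tilt -1.000 turn 0.000 shift [-164.1  113.6  117.5] w 59.8 F [0.3 0.8 0.2] t 13.4 j6 0.67
```

>>> drive_tool:
  rows: "60 -30 20 0 0; 60 -30 20 0 0; 60 -30 20 0 0; 60 -30 20 0 0; 60 -30 20 0 0; 60 -14 13 0 0; 60 0 0 20 0; 60 0 0 20 0; 60 0 0 0 0"

```text
clock: 14.3
eef_pos: [0.4074, -0.29, 0.07]
tool_rot: [0.942, 0.337, -0.002, -0.003]
ft_force: [0.2, -0.3, -0.2]
grip_width: 0.0603
```

```bash
python3 - <<'E'
from h import *
go(rack(-.045,-.133,.0),39.4)
E
```

```text
tcp [ 0.4074 -0.29    0.07  ] xang 39.4 tilt -1.000 turn -0.000 shift [ 3.8  7.6 69.9] w 60.3 F [ 0.2 -0.3 -0.2] t 14.3 j6 0.26
```

>>> drive_tool:
  rows: "60 4 7 10 0; 60 0 0 15 0; 60 0 0 15 0; 60 0 0 10 0; 60 0 0 10 0; 60 0 0 10 0; 60 0 0 0 0"

```text
clock: 15.0
eef_pos: [0.4174, -0.2941, 0.0028]
tool_rot: [0.941, 0.337, -0.001, -0.001]
ft_force: [0.5, 1.3, 0.1]
grip_width: 0.06
```

>>> drive_tool:
  rows: "20 0 0 0 0; 20 0 0 0 0; 20 0 0 0 0; 20 0 0 0 0; 20 0 0 0 0; 20 0 0 0 0"

```text
clock: 15.6
eef_pos: [0.4187, -0.2951, 0.0048]
tool_rot: [0.941, 0.337, 0.0, 0.001]
ft_force: [-1.3, 1.1, 5.7]
grip_width: 0.0271
```

```bash
python3 - <<'E'
from h import *
go(rack(-.045,-.133,.0),39.4)
s=shot("wrist","w6.png")
E
```

```text
tcp [ 0.4187 -0.2951  0.0048] xang 39.4 tilt -1.000 turn 0.000 shift [-1.9 -4.   4.8] w 27.1 F [-1.3  1.1  5.7] t 15.6 j6 0.27
```

>>> drive_tool:
  rows: "20 0 0 -15 0; 20 0 0 -20 0; 20 0 0 -30 0; 20 0 0 -30 0; 20 0 0 -30 0; 20 0 0 0 0"

```text
clock: 16.25
eef_pos: [0.4206, -0.2966, 0.1332]
tool_rot: [0.941, 0.337, 0.002, 0.003]
ft_force: [-0.7, -0.7, -1.1]
grip_width: 0.0273
```

```bash
python3 - <<'E'
from h import *
s=shot("wrist"); t=shot("side")
W=np.zeros((400,640,3),np.uint8); W[:200,:]=s["im"][180:380]; W[205:,:][:195]=cv2.resize(t["im"][60:155,300:612],(640,195))
cv2.imwrite("pics/w7.png",W[:,:,::-1]); go([.465,-.1,.0],39.4)
E
```

```text
tcp [ 0.4182 -0.2949  0.1292] xang 39.4 tilt -1.000 turn 0.000 shift [ 159.8 -121.   129.1] w 27.0 F [-0.  -0.3 -1.6] t 16.35 j6 0.27
```

View pics/w7.png

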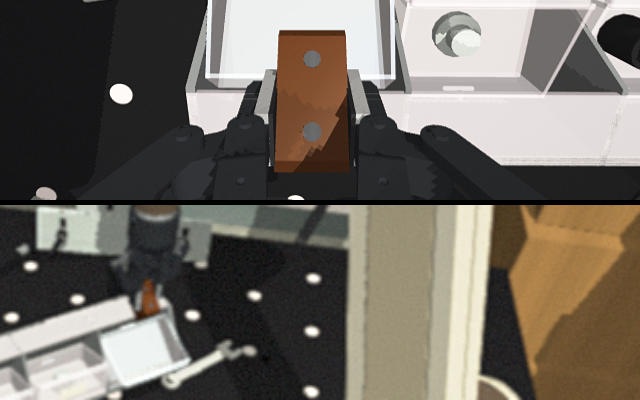

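>>> drive_tool:
  rows: "20 27 -20 0 0; 20 27 -20 0 0; 20 27 -20 0 0; 20 27 -20 0 0; 20 27 -20 0 0; 20 25 -20 15 0; 20 0 0 30 0; 20 0 0 30 0; 20 0 0 20 0; 20 0 0 15 0; 20 0 0 0 0"

```text
clock: 17.45
eef_pos: [0.4614, -0.0995, 0.0152]
tool_rot: [0.941, 0.337, -0.004, -0.002]
ft_force: [0.1, 0.9, -0.6]
grip_width: 0.0268
```

>>> drive_tool:
  rows: "20 0 0 5 0; 20 0 0 4 0; 20 0 0 3 0; 20 0 0 3 0; 20 0 0 0 0"

```text
clock: 17.95
eef_pos: [0.4655, -0.1004, 0.004]
tool_rot: [0.941, 0.337, -0.0, -0.0]
ft_force: [0.1, 0.9, -1.4]
grip_width: 0.0274
```

>>> drive_tool:
  rows: "20 0 0 2 0; 20 0 0 2 0; 20 0 0 2 0; 20 0 0 0 0"

```text
clock: 18.35
eef_pos: [0.4653, -0.1004, -0.0022]
tool_rot: [0.941, 0.337, -0.0, -0.0]
ft_force: [-0.1, 0.7, -0.5]
grip_width: 0.0272
```

>>> drive_tool:
  rows: "20 0 0 2 0; 20 0 0 2 0; 20 0 0 0 0"

```text
clock: 18.65
eef_pos: [0.4659, -0.1005, -0.0044]
tool_rot: [0.941, 0.337, 0.0, 0.0]
ft_force: [-2.5, 0.9, 12.8]
grip_width: 0.0269
```

>>> drive_tool:
  rows: "20 0 4 0 0; 20 0 4 1 0; 20 0 4 1 0; 20 0 4 1 0; 20 0 0 0 0"

```text
clock: 19.15
eef_pos: [0.4743, -0.1107, -0.0081]
tool_rot: [0.941, 0.338, -0.0, -0.002]
ft_force: [-5.0, 5.0, 12.3]
grip_width: 0.0268
```

>>> drive_tool:
  rows: "20 0 4 2 0; 20 0 4 2 0; 20 0 4 2 0; 20 0 4 2 0; 20 0 0 0 0"

```text
clock: 19.65
eef_pos: [0.4845, -0.1231, -0.0165]
tool_rot: [0.941, 0.338, -0.0, -0.002]
ft_force: [-3.6, 5.1, 9.0]
grip_width: 0.0271
```

>>> drive_tool:
  rows: "20 0 2 2 0; 20 0 2 1 0; 20 0 0 0 0"

```text
clock: 19.95
eef_pos: [0.4868, -0.1259, -0.0194]
tool_rot: [0.941, 0.338, -0.0, -0.003]
ft_force: [-3.9, 6.1, 10.7]
grip_width: 0.0272
```

```bash
python3 - <<'E'
from h import *
s=shot("wrist"); t=shot("side")
W=np.zeros((560,640,3),np.uint8); W[:220,:]=s["im"][180:400]; p=pix(t,[.485,-.123,.02]).astype(int); print(p)
W[225:560]=cv2.resize(t["im"][p[1]-32:p[1]+35,p[0]-64:p[0]+64],(640,335),interpolation=2)
cv2.imwrite("pics/w8.png",W[:,:,::-1]); go([.465,-.1,.0],39.4)
E
```

```text
[338 171]
tcp [ 0.4868 -0.1259 -0.0194] xang 39.5 tilt -1.000 turn 0.001 shift [ -0.4 -34.  -19.2] w 26.9 F [-5.2  5.  10.1] t 20.05 j6 0.63
```

View pics/w8.png

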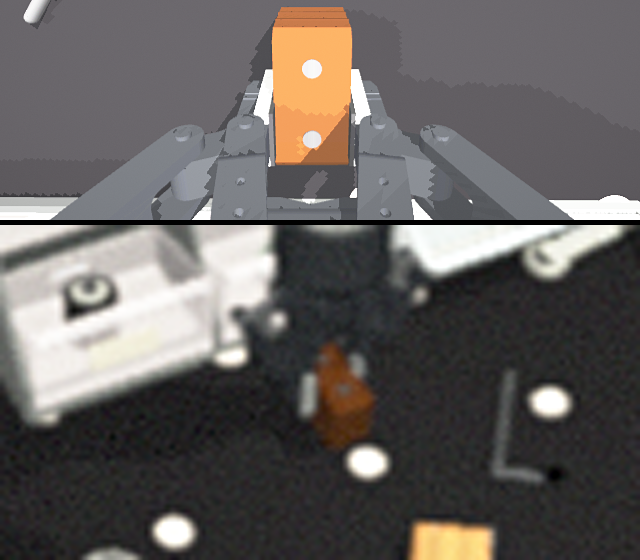

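>>> drive_tool:
  rows: "20 0 3 1 0; 20 0 3 1 0; 27 0 0 0 0; 29 0 0 0 0; 31 0 0 0 0; 34 0 0 0 0; 40 0 0 0 0; 44 0 0 0 0; 44 0 0 -10 0; 44 0 0 -30 0; 44 0 0 0 0"

```text
clock: 21.15
eef_pos: [0.4954, -0.1338, 0.022]
tool_rot: [0.941, 0.337, 0.003, 0.002]
ft_force: [1.0, -0.7, 0.2]
grip_width: 0.0439
```

```bash
python3 - <<'E'
from h import *
np.set_printoptions(precision=4,suppress=True)
s=shot("wrist","w9.png"); save(s,"w9.pkl")
im=s["im"].astype(int); m=((im[...,0]-im[...,2]>40)).astype(np.uint8)
for c in cv2.findContours(m,0,2)[0]:
    if cv2.contourArea(c)>200:
        r=cv2.minAreaRect(c); b=[onz(s,*p,.04) for p in cv2.boxPoints(r)]
        print(r,[np.linalg.norm(b[i]-b[(i+1)%4]).round(4) for i in range(2)],np.mean(b,0))
go(rack(-.06,-.138,.2),-50.6)
E
```

```text
((307.5, 213.0), (61.0, 120.0), -0.0) [np.float64(0.0607), np.float64(0.0271)] [ 0.4815 -0.1199  0.04  ]
tcp [ 0.4945 -0.1335  0.0206] xang 39.4 tilt -1.000 turn -1.571 shift [ -58.4 -167.4 -179.7] w 44.2 F [ 0.3  0.5 -0.2] t 21.2 j6 0.62
```

```bash
python3 - <<'E'
from h import *
go(rack(-.125,-.138,.008),39.4)
E
```

```text
tcp [ 0.4945 -0.1335  0.0206] xang 39.4 tilt -1.000 turn 0.000 shift [-168.    -7.4   12. ] w 44.2 F [ 0.3  0.5 -0.2] t 21.2 j6 0.62
```

>>> drive_tool:
  rows: "44 0 0 -40 0; 44 0 0 -20 0; 20 -34 -2 0 0; 0 -34 -2 0 0; 0 -34 -2 0 0; 0 -34 -1 0 0; 0 -32 0 0 0; 0 0 0 0 0"

```text
clock: 22.0
eef_pos: [0.3548, -0.2352, 0.0777]
tool_rot: [0.942, 0.335, -0.001, -0.001]
ft_force: [0.3, -0.2, -0.9]
grip_width: -0.0
```

```bash
python3 - <<'E'
from h import *
go(rack(-.125,-.138,.008),39.4)
E
```

```text
tcp [ 0.3548 -0.2352  0.0777] xang 39.1 tilt -1.000 turn -0.004 shift [ 4.6  2.9 69.6] w -0.0 F [ 0.3 -0.2 -0.9] t 22.0 j6 0.30
```

>>> drive_tool:
  rows: "0 4 0 25 -0.004; 0 0 0 25 0; 0 0 0 18 0; 0 0 6 0 0; 0 0 6 0 0; 0 0 5 0 0; 0 0 5 -2 0; 0 0 5 -2 0; 0 0 5 -3 0; 0 0 5 -3 0; 0 0 5 -3 0; 0 0 0 0 0"

```text
clock: 23.2
eef_pos: [0.3863, -0.2621, 0.0238]
tool_rot: [0.941, 0.339, -0.001, -0.002]
ft_force: [-2.9, 3.5, 3.8]
grip_width: -0.0002
```

```bash
python3 - <<'E'
from h import *
go(rack(-.067,-.138,.029),39.4)
E
```

```text
tcp [ 0.3863 -0.2621  0.0238] xang 39.7 tilt -1.000 turn 0.005 shift [-2.8 20.  -5.3] w -0.2 F [-2.9  3.5  3.8] t 23.2 j6 0.28
```

>>> drive_tool:
  rows: "0 0 5 -1 0; 0 0 5 -2 0; 0 0 5 -2 0; 0 0 3 0 0; 0 0 3 0 0; 0 0 0 0 0"

```text
clock: 23.8
eef_pos: [0.3971, -0.2756, 0.0279]
tool_rot: [0.941, 0.339, -0.002, -0.006]
ft_force: [-9.4, 12.4, 12.5]
grip_width: 0.0002
```

>>> drive_tool:
  rows: "0 0 2 0 0; 0 0 2 0 0; 0 0 0 0 0"

```text
clock: 24.1
eef_pos: [0.397, -0.2755, 0.0276]
tool_rot: [0.94, 0.34, -0.003, -0.009]
ft_force: [-15.9, 19.4, 20.1]
grip_width: -0.0002
```

```bash
python3 - <<'E'
from h import *
go(rack(-.067,-.138,.029),39.4)
E
```

```text
tcp [ 0.397  -0.2755  0.0276] xang 39.7 tilt -1.000 turn 0.006 shift [-2.5  2.9 -1.4] w -0.2 F [-15.9  19.4  20.1] t 24.1 j6 0.27
```

>>> drive_tool:
  rows: "0 0 -4 0 0; 0 0 -8 0 0; 0 0 -15 -10 0; 0 0 -10 -40 0; 0 0 0 -40 0; 0 0 0 -40 0; 0 25 0 0 0; 0 25 0 0 0; 0 0 0 0 0"

```text
clock: 25.0
eef_pos: [0.422, -0.2227, 0.1594]
tool_rot: [0.94, 0.34, 0.002, 0.002]
ft_force: [-0.1, -0.8, -0.2]
grip_width: -0.0002
```

```bash
python3 - <<'E'
from h import *
s=shot("wrist","w10.png"); save(s,"w10.pkl"); go(rack(-.067,-.138,.029),39.4)
for y in(-.19,-.138,-.085,-.05,0): print(y,pix(s,rack(-.056,y,.074)).round(1),pix(s,rack(-.066,y,.07)).round(1))
cv2.imwrite("pics/w10c.png",s["im"][:,:,::-1])
E
```

```text
tcp [ 0.4204 -0.2231  0.1589] xang 39.8 tilt -1.000 turn 0.006 shift [-54.   28.1 129.9] w -0.2 F [ 0.6  0.4 -0.4] t 25.05 j6 0.39
-0.19 [176.9 235.3] [177.3 221.8]
-0.138 [241.9 235.6] [242.1 222.1]
-0.085 [307.9 235.9] [308.  222.4]
-0.05 [351.5 236.1] [351.5 222.6]
0 [413.7 236.4] [413.5 222.9]
```

View pics/w10c.png

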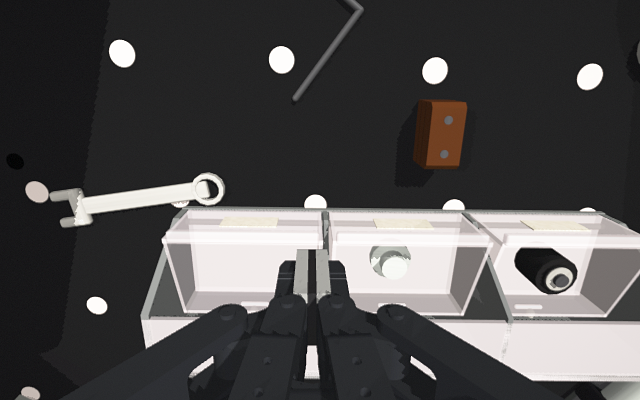

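```bash
python3 - <<'E'
from h import *
s=load("w10.pkl"); g=s["im"].astype(int).sum(2)//3
for c in(200,260,290,345,360,430,470,500,520,570,590): print(c,g[222:252,c-1:c+2].mean(1).astype(int).tolist())
E
```

```text
200 [199, 196, 205, 233, 236, 235, 235, 230, 229, 235, 248, 250, 249, 249, 249, 249, 248, 251, 252, 252, 244, 249, 240, 236, 237, 237, 237, 237, 237, 237]
260 [229, 226, 229, 228, 244, 244, 237, 232, 229, 232, 240, 250, 250, 249, 249, 249, 249, 248, 252, 252, 251, 247, 245, 238, 237, 237, 237, 237, 237, 237]
290 [201, 200, 197, 200, 233, 236, 236, 236, 230, 230, 235, 248, 250, 250, 249, 249, 249, 248, 251, 252, 253, 245, 249, 240, 237, 237, 237, 237, 237, 237]
345 [197, 201, 198, 194, 213, 233, 235, 235, 234, 226, 230, 240, 250, 250, 250, 249, 249, 248, 249, 252, 252, 251, 247, 245, 239, 237, 237, 237, 237, 237]
360 [196, 201, 198, 195, 208, 233, 235, 235, 235, 227, 229, 237, 249, 251, 250, 249, 249, 249, 248, 252, 252, 252, 245, 247, 239, 237, 237, 237, 237, 237]
430 [199, 206, 213, 220, 223, 222, 242, 245, 237, 233, 230, 232, 240, 250, 250, 249, 249, 249, 248, 249, 252, 252, 250, 247, 245, 238, 237, 237, 237, 236]
470 [165, 206, 202, 188, 179, 177, 178, 178, 178, 177, 182, 200, 209, 230, 238, 237, 236, 235, 235, 234, 240, 244, 247, 228, 219, 138, 112, 115, 116, 115]
500 [212, 194, 196, 197, 196, 193, 216, 233, 234, 234, 234, 234, 234, 234, 233, 232, 231, 225, 204, 181, 168, 167, 170, 183, 200, 211, 218, 226, 234, 240]
520 [206, 196, 195, 197, 196, 192, 208, 232, 234, 234, 234, 224, 228, 238, 249, 250, 249, 249, 248, 248, 247, 251, 252, 251, 247, 213, 125, 53, 26, 15]
570 [225, 225, 228, 228, 226, 225, 223, 227, 252, 241, 233, 230, 226, 230, 242, 249, 249, 248, 248, 247, 247, 249, 251, 252, 245, 249, 239, 235, 235, 235]
590 [234, 210, 192, 193, 194, 193, 189, 210, 239, 238, 231, 228, 222, 226, 235, 246, 246, 245, 244, 243, 242, 244, 249, 250, 243, 239, 230, 222, 222, 221]
```

```bash
python3 - <<'E'
from h import *
s=load("w10.pkl"); im=s["im"].astype(int)
m=((im[...,0]-im[...,2]>40)&(im[...,0]>110)).astype(np.uint8); m[:90]=0; m[180:]=0
m=cv2.morphologyEx(m,3,np.ones((7,7)))
c=max(cv2.findContours(m,0,2)[0],key=cv2.contourArea); r=cv2.minAreaRect(c); q=cv2.approxPolyDP(c,4,True)[:,0]; print(r,q.tolist())
P=[onz(s,*p,.04)[:2] for p in cv2.boxPoints(r)]
L=[np.linalg.norm(P[i]-P[(i+1)%4]) for i in range(2)]; k=int(np.argmax(L)); d=P[k+1]-P[k]
C=np.mean(P,0); a=np.degrees(np.arctan2(d[1],d[0])); print(L,C,a); np.save("shoe.npy",[*C,a])
go(np.r_[C,.05],a)
E
```

```text
((446.5321044921875, 133.1343994140625), (34.39424133300781, 64.90863800048828), 5.013113975524902) [[432, 102], [427, 164], [458, 164], [465, 103]]
[np.float64(0.05298373417291846), np.float64(0.027882217661890762)] [ 0.48398483 -0.12244966] 130.84264102327603
tcp [ 0.4204 -0.2231  0.1589] xang 39.8 tilt -1.000 turn 1.552 shift [ -34.9 -113.8  108.8] w -0.2 F [ 0.6  0.4 -0.4] t 25.05 j6 0.39
```

>>> drive_tool:
  rows: "80 0 0 0 0.149; 80 0 0 0 0.149; 80 0 0 0 0.149; 80 0 0 0 0.149; 80 0 0 0 0.149; 80 0 0 0 0.149; 80 0 0 0 0.149; 80 0 0 0 0.149; 80 0 0 0 0.149; 80 0 0 0 0.149; 80 0 0 0 0.062; 80 0 0 0 0"

```text
clock: 26.25
eef_pos: [0.4184, -0.2237, 0.1581]
tool_rot: [0.909, -0.417, 0.0, 0.0]
ft_force: [-0.6, 0.2, 0.7]
grip_width: 0.0799
```

>>> drive_tool:
  rows: "80 -9 -28 0 0; 80 -9 -29 0 0; 80 -9 -29 0 0; 80 -8 -28 10 0; 80 0 0 0 0; 80 0 0 0 0"

```text
clock: 26.85
eef_pos: [0.482, -0.122, 0.1477]
tool_rot: [0.909, -0.416, -0.0, 0.0]
ft_force: [0.6, 0.7, -0.2]
grip_width: 0.0797
```

```bash
python3 - <<'E'
from h import *
C=np.load("shoe.npy"); go(np.r_[C[:2],-.030],C[2])
s=shot("wrist","w11.png"); im=s["im"].astype(int)
m=((im[...,0]-im[...,2]>40)&(im[...,0]>110)).astype(np.uint8)
m=cv2.morphologyEx(m,3,np.ones((7,7)))
c=max(cv2.findContours(m,0,2)[0],key=cv2.contourArea); r=cv2.minAreaRect(c); print(r)
P=[onz(s,*p,.04)[:2] for p in cv2.boxPoints(r)]; print(np.mean(P,0),[np.linalg.norm(P[i]-P[(i+1)%4]) for i in range(2)])
E
```

```text
tcp [ 0.482  -0.122   0.1477] xang -49.2 tilt -1.000 turn -0.000 shift [  1.7  -1.4 177.7] w 79.7 F [ 0.6  0.7 -0.2] t 26.85 j6 2.18
((94.10293579101562, 139.16177368164062), (171.15557861328125, 56.766029357910156), 30.963756561279297)
[0.39617157 0.02993493] [np.float64(0.047830243803967894), np.float64(0.122286213980726)]
```

>>> drive_tool:
  rows: "80 2 -1 40 0; 80 0 0 40 0; 80 0 0 40 0; 80 0 0 25 0; 80 0 0 15 0; 80 0 0 10 0; 80 0 0 5 0; 80 0 0 0 0"

```text
clock: 27.7
eef_pos: [0.4842, -0.1233, -0.0269]
tool_rot: [0.909, -0.417, 0.0, 0.0]
ft_force: [-0.6, 0.0, 0.2]
grip_width: 0.0798
```

>>> drive_tool:
  rows: "45 0 0 0 0; 45 0 0 0 0; 45 0 0 0 0; 45 0 0 0 0; 45 0 0 0 0; 45 0 0 0 0"

```text
clock: 28.3
eef_pos: [0.4858, -0.1232, -0.0255]
tool_rot: [0.909, -0.417, 0.002, -0.0]
ft_force: [-0.3, -0.6, 6.2]
grip_width: 0.0548
```

```bash
python3 - <<'E'
from h import *
C=np.load("shoe.npy"); go(np.r_[C[:2],-.030],C[2])
E
```

```text
tcp [ 0.4858 -0.1232 -0.0255] xang -49.3 tilt -1.000 turn -0.002 shift [-1.7  0.9  4.5] w 54.8 F [-0.3 -0.6  6.2] t 28.3 j6 2.18
```

>>> drive_tool:
  rows: "45 0 0 -20 0; 45 0 0 -45 0; 45 0 0 -45 0; 45 0 0 -45 0; 45 0 0 -45 -0.1; 45 0 0 -25 -0.14; 45 0 0 0 -0.14; 45 0 0 0 -0.14; 45 0 0 0 -0.14; 45 0 0 0 -0.14; 45 0 0 0 -0.14; 45 0 0 0 -0.14"

```text
clock: 29.5
eef_pos: [0.484, -0.1225, 0.1979]
tool_rot: [0.994, 0.113, -0.0, -0.0]
ft_force: [0.4, -0.7, -0.8]
grip_width: 0.0552
```

```bash
python3 - <<'E'
from h import *
go([.467,.219,.2],13.1)
E
```

```text
tcp [ 0.484  -0.1225  0.1979] xang 13.0 tilt -1.000 turn -0.003 shift [  60.9 -336.5   -2. ] w 55.2 F [ 0.4 -0.7 -0.8] t 29.5 j6 1.10
```

>>> drive_tool:
  rows: "45 5 -28 0 0; 45 6 -34 0 0; 45 6 -34 0 0; 45 6 -34 0 0; 45 6 -34 0 0; 45 6 -34 0 0; 45 6 -34 0 0; 45 6 -34 0 0; 45 7 -34 0 0; 45 7 -34 0 0; 45 0 0 0 0; 45 0 0 0 0"

```text
clock: 30.7
eef_pos: [0.4703, 0.217, 0.1977]
tool_rot: [0.994, 0.111, -0.001, 0.0]
ft_force: [0.3, -0.2, -0.8]
grip_width: 0.0553
```

```bash
python3 - <<'E'
from h import *
np.set_printoptions(precision=4,suppress=True)
go([.467,.219,.2],13.1)
s=shot("wrist","w12.png"); save(s,"w12.pkl"); im=s["im"].astype(int)
m=(im.min(2)>110).astype(np.uint8); m[245:]=0
cs=sorted(cv2.findContours(cv2.morphologyEx(m,3,np.ones((9,9))),0,2)[0],key=cv2.contourArea)[-3:]
for c in cs:
    h=cv2.convexHull(c); q=cv2.approxPolyDP(h,6,True)[:,0]; print(cv2.contourArea(c),cv2.minAreaRect(c))
    for p in q: print("  ",p,onz(s,*map(float,p),.012)[:2])
O=np.array([.4718,.1994]); 
for x,y,z in((-.048,-.034,.012),(.048,-.034,.012),(.048,.138,.012),(-.048,.138,.012)):
    a=np.radians(13.1); X=O+x*np.array([np.cos(a),np.sin(a)])+y*np.array([-np.sin(a),np.cos(a)]); print("pred",pix(s,[*X,z]).round(0))
E
```

```text
tcp [0.4703 0.217  0.1977] xang 12.7 tilt -1.000 turn -0.007 shift [-2.8 -2.7 -2.3] w 55.3 F [ 0.3 -0.2 -0.8] t 30.7 j6 1.78
907.5 ((605.7500610351562, 82.2499771118164), (29.698484420776367, 38.890872955322266), 45.0)
   [618  67] [0.7356 0.3711]
   [619  90] [0.7468 0.352 ]
   [594  98] [0.7266 0.3398]
   [592  75] [0.7148 0.359 ]
3963.5 ((581.0, 220.5), (47.0, 116.0), 90.0)
   [639 198] [0.822  0.2552]
   [639 244] [0.8495 0.2056]
   [523 244] [0.7226 0.177 ]
   [583 203] [0.766  0.2368]
13694.5 ((310.4999694824219, 126.49998474121094), (100.99998474121094, 180.99996948242188), -0.0)
   [360  36] [0.4882 0.3431]
   [355 207] [0.5274 0.1783]
   [335 217] [0.509  0.1622]
   [268 209] [0.4359 0.1553]
   [260  37] [0.3976 0.3218]
pred [265. 208.]
pred [354. 208.]
pred [359.  34.]
pred [256.  35.]
```

```bash
cat >> h.py <<'E'
CO=np.array([.4740,.1989]); CA=np.radians(13.2)
def clamp(x,y,z): return np.r_[CO+x*np.array([np.cos(CA),np.sin(CA)])+y*np.array([-np.sin(CA),np.cos(CA)]),z]
E
python3 - <<'E'
from h import *
s=load("w12.pkl"); g=s["im"].astype(int)
for r in range(140,222,2): print(r,g[r,296:328:4].mean(1).astype(int).tolist(),end=" | ")
print()
for y,z in((-.034,.012),(-.014,.049),(-.014,.012),(.022,.049),(.022,.012)): print(y,z,pix(s,clamp(0,y,z)).round(1))
for x in(-.025,.025):print(pix(s,clamp(x,.03,.049)).round(1))
go(clamp(0,.004,.04),13.2)
print(g[168,250:370:3].mean(1).astype(int).tolist())
E
```

```text
140 [136, 110, 52, 54, 54, 53, 87, 29] | 142 [135, 135, 137, 115, 112, 127, 137, 135] | 144 [134, 135, 140, 136, 138, 132, 136, 134] | 146 [111, 110, 112, 111, 111, 111, 110, 125] | 148 [101, 103, 103, 102, 103, 103, 101, 126] | 150 [161, 99, 104, 106, 105, 105, 104, 104] | 152 [175, 178, 168, 96, 102, 103, 104, 105] | 154 [226, 226, 226, 228, 143, 138, 139, 139] | 156 [223, 223, 223, 223, 137, 134, 136, 137] | 158 [221, 222, 223, 224, 225, 218, 136, 135] | 160 [220, 221, 220, 222, 223, 224, 131, 135] | 162 [218, 218, 218, 220, 219, 220, 216, 140] | 164 [216, 215, 217, 217, 216, 218, 218, 131] | 166 [224, 224, 224, 224, 237, 243, 241, 243] | 168 [157, 158, 160, 157, 158, 153, 156, 159] | 170 [164, 164, 166, 164, 165, 160, 162, 164] | 172 [164, 165, 165, 163, 166, 159, 163, 163] | 174 [163, 164, 167, 164, 164, 160, 164, 164] | 176 [163, 165, 165, 164, 164, 158, 161, 164] | 178 [164, 165, 167, 164, 164, 160, 160, 164] | 180 [164, 165, 165, 164, 164, 159, 160, 164] | 182 [164, 165, 166, 164, 164, 159, 162, 164] | 184 [164, 165, 165, 164, 164, 160, 162, 165] | 186 [161, 164, 159, 162, 16
[... 533 characters left out ...]
41] | 212 [96, 139, 98, 99, 100, 101, 99, 186] | 214 [96, 113, 101, 101, 101, 101, 100, 243] | 216 [252, 97, 102, 101, 101, 103, 102, 180] | 218 [55, 66, 59, 57, 59, 58, 57, 52] | 220 [23, 23, 23, 23, 23, 23, 26, 24] | 
-0.034 0.012 [311.4 208.9]
-0.014 0.049 [311.2 202.8]
-0.014 0.012 [311.2 191.3]
0.022 0.049 [310.8 166.5]
0.022 0.012 [310.9 158.1]
[283.8 158.3]
[337.7 157.9]
tcp [0.4705 0.2162 0.1978] xang 12.6 tilt -1.000 turn -0.010 shift [ -0.3  13.5 157.8] w 55.4 F [-0.1 -0.8 -0.4] t 30.75 j6 1.78
[34, 36, 36, 36, 35, 94, 237, 239, 165, 165, 164, 162, 154, 161, 162, 158, 164, 156, 160, 160, 164, 157, 153, 153, 160, 159, 158, 160, 158, 163, 160, 159, 163, 237, 236, 241, 25, 33, 34, 36]
```

>>> drive_tool:
  rows: "45 0 12.5 20 -0.01; 45 0 0 40 0; 45 0 0 40 0; 45 0 0 30 0; 45 0 0 20 0; 45 0 0 0 0; 45 0 0 0 0"

```text
clock: 31.45
eef_pos: [0.4739, 0.2033, 0.0485]
tool_rot: [0.993, 0.114, -0.0, 0.0]
ft_force: [0.8, 0.5, -0.9]
grip_width: 0.055
```

```bash
python3 - <<'E'
from h import *
go(clamp(0,.005,-.0135),13.2)
E
```

```text
tcp [0.4739 0.2033 0.0485] xang 13.1 tilt -1.000 turn -0.002 shift [-0.9 -0.7 62. ] w 55.0 F [ 0.8  0.5 -0.9] t 31.45 j6 1.75
```

>>> drive_tool:
  rows: "45 -1 -0.5 10 0; 45 0 0 10 0; 45 0 0 10 0; 45 0 0 8 0; 45 0 0 0 0"

```text
clock: 31.95
eef_pos: [0.4713, 0.2041, 0.0085]
tool_rot: [0.993, 0.115, -0.001, 0.0]
ft_force: [-0.2, -0.6, -1.3]
grip_width: 0.0554
```

>>> drive_tool:
  rows: "45 0 0 6 0; 45 0 0 6 0; 45 0 0 4 0; 45 0 0 0 0"

```text
clock: 32.35
eef_pos: [0.472, 0.2044, -0.0066]
tool_rot: [0.993, 0.115, -0.001, 0.0]
ft_force: [-0.4, 0.7, -0.5]
grip_width: 0.0552
```

>>> drive_tool:
  rows: "45 0 0 3 0; 45 0 0 2 0; 45 0 0 2 0; 45 0 0 0 0"

```text
clock: 32.75
eef_pos: [0.4724, 0.2045, -0.0132]
tool_rot: [0.993, 0.115, -0.0, 0.0]
ft_force: [0.8, -0.6, -0.5]
grip_width: 0.0552
```

>>> drive_tool:
  rows: "45 0 0 1 0; 45 0 0 1 0; 45 0 0 1 0; 45 0 0 0 0"

```text
clock: 33.15
eef_pos: [0.4727, 0.2046, -0.0136]
tool_rot: [0.993, 0.115, 0.001, -0.0]
ft_force: [-5.3, -2.6, 16.5]
grip_width: 0.0553
```

>>> drive_tool:
  rows: "45 0 0 1 0; 45 0 0 1 0; 45 0 0 0 0"

```text
clock: 33.45
eef_pos: [0.4728, 0.2046, -0.0136]
tool_rot: [0.993, 0.115, 0.001, -0.0]
ft_force: [-10.4, -4.7, 29.9]
grip_width: 0.0551
```

>>> drive_tool:
  rows: "45 0 0 -2 0; 45 0 0 0 0; 58 0 0 0 0; 64 0 0 0 0; 70 0 0 0 0; 72 0 0 0 0; 72 0 0 0 0; 72 0 0 -15 0; 72 0 0 -30 0; 72 0 0 -40 0; 72 0 0 -40 0; 72 0 0 0 0"

```text
clock: 34.65
eef_pos: [0.4768, 0.2064, 0.1149]
tool_rot: [0.993, 0.115, 0.005, -0.002]
ft_force: [0.5, 0.7, 0.5]
grip_width: 0.072
```

```bash
python3 - <<'E'
from h import *
np.set_printoptions(precision=4,suppress=True)
s=shot("wrist","w13.png"); save(s,"w13.pkl"); im=s["im"].astype(int)
for thr in(110,):
    m=((im[...,0]-im[...,2]>40)).astype(np.uint8)
    for c in cv2.findContours(cv2.morphologyEx(m,3,np.ones((5,5))),0,2)[0]:
        if cv2.contourArea(c)>150:
            r=cv2.minAreaRect(c); P=[onz(s,*p,.052)[:2] for p in cv2.boxPoints(r)]; C=np.mean(P,0)-CO
            print(r,[np.linalg.norm(P[i]-P[(i+1)%4]).round(4) for i in range(2)],"clamp xy",C@[np.cos(CA),np.sin(CA)],C@[-np.sin(CA),np.cos(CA)])
print(pix(s,clamp(0,.068,.081)),[pix(s,clamp(.025*np.cos(a),.068+.025*np.sin(a),.081)).round(0) for a in (1.57,2.44,3.14)])
go(clamp(0,.068,.05),13.2)
E
```

```text
((156.0443115234375, 285.57183837890625), (44.44108581542969, 82.69717407226562), 37.77568054199219) [np.float64(0.0725), np.float64(0.0324)] clamp xy -0.11423133254402972 -0.06283006034130623
((304.48681640625, 198.57852172851562), (44.91557312011719, 78.08688354492188), 88.21009063720703) [np.float64(0.054), np.float64(0.0335)] clamp xy 0.00035505653929618125 0.007518470702557002
[302.7681 115.5019] [array([302.,  69.]), array([268.,  86.]), array([259., 116.])]
tcp [0.4752 0.2057 0.1122] xang 13.2 tilt -1.000 turn -0.000 shift [ -3.1 -61.6  62.2] w 72.2 F [-0.1 -0.2 -0.8] t 34.7 j6 1.75
```

```bash
python3 - <<'E'
from h import *
s=load("w13.pkl"); im=s["im"].astype(int); c0=pix(s,clamp(0,.068,.081))
yy,xx=np.mgrid[:400,:640]; near=np.hypot(xx-c0[0],yy-c0[1])<55
for thr in(35,50,60):
    m=((im.max(2)<thr)&near).astype(np.uint8); m=cv2.morphologyEx(m,cv2.MORPH_CLOSE,np.ones((7,7)));m=cv2.morphologyEx(m,2,np.ones((7,7)))
    cs=cv2.findContours(m,0,2)[0]
    if not cs: continue
    c=max(cs,key=cv2.contourArea); r=cv2.minAreaRect(c); P=[onz(s,*p,.081)[:2] for p in cv2.boxPoints(r)]
    L=[np.linalg.norm(P[i]-P[(i+1)%4]) for i in range(2)]; k=int(np.argmax(L)); d=P[k+1]-P[k]
    print(thr,r,np.round(L,4),"bar dir",np.degrees(np.arctan2(d[1],d[0]))%180,"centre",np.mean(P,0),"exp",clamp(0,.068,0)[:2])
w=((im.min(2)>150)&near); 
n,l,st,ce=cv2.connectedComponentsWithStats(w.astype(np.uint8)); print([(ce[i].round(0),st[i,4]) for i in range(1,n) if st[i,4]<200])
go(clamp(0,.068,.05),153)
E
```

```text
35 ((327.5, 141.0), (8.0, 11.0), 90.0) [0.0065 0.0047] bar dir 13.037808628786353 centre [0.47586728 0.25406572] exp [0.45847214 0.26510337]
50 ((303.5, 113.0), (84.14570617675781, 33.2340202331543), 45.0) [0.0184 0.0471] bar dir 149.18736665318932 centre [0.4590668  0.26615729] exp [0.45847214 0.26510337]
60 ((299.93658447265625, 118.97073364257812), (84.23069763183594, 49.309181213378906), 24.775144577026367) [0.0277 0.0473] bar dir 169.1469753585243 centre [0.45764905 0.26248203] exp [0.45847214 0.26510337]
[(array([303.,  65.]), np.int32(80)), (array([288.,  67.]), np.int32(142)), (array([287.,  74.]), np.int32(1)), (array([279.,  97.]), np.int32(98)), (array([303., 116.]), np.int32(157))]
tcp [0.4752 0.2057 0.1122] xang 13.2 tilt -1.000 turn 0.701 shift [-42.1 -45.   62.2] w 72.2 F [-0.1 -0.2 -0.8] t 34.7 j6 1.75
```

>>> drive_tool:
  rows: "40 0 0 0 -0.14; 40 0 0 0 -0.14; 40 0 0 0 -0.14; 40 0 0 0 -0.14; 40 0 0 0 -0.14; 40 0 0 0 -0.134; 40 0 0 0 0"

```text
clock: 35.4
eef_pos: [0.4716, 0.2041, 0.1075]
tool_rot: [0.862, 0.507, -0.001, -0.0]
ft_force: [0.1, -0.9, -1.2]
grip_width: 0.0401
```

```bash
python3 - <<'E'
from h import *
go([.4588,.2655,.031],61)
E
```

```text
tcp [0.4716 0.2041 0.1075] xang 60.9 tilt -1.000 turn -0.001 shift [ 47.7 -40.8  76.4] w 40.1 F [ 0.1 -0.9 -1.2] t 35.4 j6 0.92
```

>>> drive_tool:
  rows: "40 16 -14 0 0; 40 16 -14 0 0; 40 16 -13 0 0; 40 0 0 20 0; 40 0 0 20 0; 40 0 0 12 0; 40 0 0 0 0"

```text
clock: 36.1
eef_pos: [0.458, 0.2652, 0.0545]
tool_rot: [0.862, 0.507, -0.003, 0.0]
ft_force: [0.2, -0.2, -0.1]
grip_width: 0.0398
```

```bash
python3 - <<'E'
from h import *
go([.4588,.2655,.031],61)
E
```

```text
tcp [0.458  0.2652 0.0545] xang 60.9 tilt -1.000 turn -0.002 shift [ 0.7  0.6 23.5] w 39.8 F [ 0.2 -0.2 -0.1] t 36.1 j6 1.03
```

>>> drive_tool:
  rows: "40 0 0 8 0; 40 0 0 8 0; 40 0 0 6 0; 40 0 0 0 0; 5 0 0 0 0; 5 0 0 0 0; 5 0 0 0 0; 5 0 0 0 0; 5 0 0 0 0"

```text
clock: 37.0
eef_pos: [0.4587, 0.2646, 0.0356]
tool_rot: [0.862, 0.507, -0.002, 0.001]
ft_force: [-3.7, -3.9, 5.8]
grip_width: 0.0113
```

```bash
python3 - <<'E'
from h import *
go([.4588,.2655,.031],61); print(bot.get_obs()["ft_torque"])
E
```

```text
tcp [0.4587 0.2646 0.0356] xang 60.9 tilt -1.000 turn -0.001 shift [ 0.8 -0.3  4.6] w 11.3 F [-3.7 -3.9  5.8] t 37.0 j6 1.03
[-0.98108852  0.9088723   0.16111865]
```

>>> drive_tool:
  rows: "5 0 0 0 0.1; 5 0 0 0 0.1; 5 0 0 0 0.1; 5 0 0 0 0.1; 5 0 0 0 0.1; 5 0 0 0 0.1; 5 0 0 0 0.1; 5 0 0 0 0.08; 5 0 0 0 0.05; 5 0 0 0 0"

```text
clock: 38.0
eef_pos: [0.4584, 0.2646, 0.0356]
tool_rot: [0.993, 0.116, -0.001, 0.001]
ft_force: [-4.5, -6.0, 6.5]
grip_width: 0.0115
```

```bash
python3 - <<'E'
from h import *
go([.4588,.2655,.031],13.2); print(bot.get_obs()["ft_torque"])
E
```

```text
tcp [0.4584 0.2646 0.0356] xang 13.3 tilt -1.000 turn 0.002 shift [ 0.6 -0.8  4.6] w 11.5 F [-4.5 -6.   6.5] t 38.0 j6 1.86
[-0.89154494  1.03206616 -0.03444823]
```

>>> drive_tool:
  rows: "5 0 0 0 0.02; 5 0 0 0 0.02; 5 0 0 0 0"

```text
clock: 38.3
eef_pos: [0.4584, 0.2646, 0.0356]
tool_rot: [0.995, 0.096, -0.001, 0.001]
ft_force: [-4.2, -5.3, 6.3]
grip_width: 0.0115
```

```bash
python3 - <<'E'
from h import *
go([.4588,.2655,.031],13.2); print(bot.get_obs()["ft_torque"])
E
```

```text
tcp [0.4584 0.2646 0.0356] xang 11.1 tilt -1.000 turn -0.037 shift [ 0.6 -0.8  4.6] w 11.5 F [-4.2 -5.3  6.3] t 38.3 j6 1.90
[-0.92948752  1.01575839 -0.05821133]
```

>>> drive_tool:
  rows: "15 0 0 0 0; 25 0 0 0 0; 40 0 0 0 0; 40 0 0 0 0; 40 0 0 -20 0; 40 0 0 -40 0; 40 0 0 -40 0; 40 0 -30 -40 0; 40 0 0 -20 0; 40 0 0 0 0; 40 0 0 0 0"

```text
clock: 39.4
eef_pos: [0.4543, 0.296, 0.1948]
tool_rot: [0.995, 0.097, 0.0, -0.0]
ft_force: [0.1, -0.3, -1.2]
grip_width: 0.0399
```

```bash
python3 - <<'E'
from h import *
np.set_printoptions(precision=4,suppress=True)
s=shot("wrist","w14.png"); save(s,"w14.pkl"); im=s["im"].astype(int); go([.4588,.2655,.2],13.2)
m=(im[...,0]-im[...,2]>40).astype(np.uint8)
U=lambda X:((X[:2]-CO)@[np.cos(CA),np.sin(CA)],(X[:2]-CO)@[-np.sin(CA),np.cos(CA)])
for c in cv2.findContours(cv2.morphologyEx(m,3,np.ones((5,5))),0,2)[0]:
    if cv2.contourArea(c)>150:
        r=cv2.minAreaRect(c); print(r,[np.round(U(onz(s,*p,.052)),4) for p in cv2.boxPoints(r)])
c0=pix(s,clamp(0,.068,.081)); print("axis",c0,"shoe y -14..14 z.052",[pix(s,clamp(0,y,.052)).round(1) for y in(-.014,.014)],"jaw face 14/22 z.049",[pix(s,clamp(0,y,.049)).round(1) for y in(.014,.022)])
yy,xx=np.mgrid[:400,:640]; near=np.hypot(xx-c0[0],yy-c0[1])<45
m=((im.max(2)<50)&near).astype(np.uint8); m=cv2.morphologyEx(m,3,np.ones((7,7)));m=cv2.morphologyEx(m,2,np.ones((5,5)))
c=max(cv2.findContours(m,0,2)[0],key=cv2.contourArea); print(cv2.minAreaRect(c))
a,b=int(pix(s,clamp(0,.05,.05))[1]),int(pix(s,clamp(0,-.03,.05))[1]); u=int(pix(s,clamp(.012,0,.05))[0])
for r in range(a,b): print(r,im[r,u-2:u+3].mean(0).astype(int).tolist(),end=" ")
E
```

```text
tcp [0.4537 0.2953 0.1938] xang 11.1 tilt -1.000 turn -0.037 shift [-1.9 30.2 -6.2] w 40.3 F [-0.6  0.3 -0.7] t 39.45 j6 1.95
((199.8076934814453, 306.0384521484375), (13.035452842712402, 22.46535873413086), 33.690067291259766) [array([-0.1328, -0.0485]), array([-0.1165, -0.0262]), array([-0.1064, -0.0353]), array([-0.1226, -0.058 ])]
((312.1748046875, 263.1217346191406), (32.86038589477539, 55.01121139526367), 86.18592071533203) [array([-0.0273,  0.0217]), array([0.0272, 0.0237]), array([ 0.029 , -0.0134]), array([-0.0273, -0.0155])]
((373.5, 19.5), (39.0, 59.0), 90.0) [array([0.0343, 0.2389]), array([0.0812, 0.2372]), array([0.0825, 0.2086]), array([0.0341, 0.2104])]
axis [309.1267 214.8065] shoe y -14..14 z.052 [array([312.4, 279.2]), array([311.4, 254.6])] jaw face 14/22 z.049 [array([311.4, 253.2]), array([311.1, 246. ])]
((309.0, 199.0), (36.0, 22.0), 90.0)
220 [149, 147, 141] 221 [169, 166, 159] 222 [195, 192, 185] 223 [215, 212, 204] 224 [214, 211, 203] 225 [229, 226, 219] 226 [226, 224, 216] 227 [216, 213, 203] 228 [204, 201, 192] 229 [208, 204, 194] 230 [208, 204, 194] 231 
[... 437 characters left out ...]
53 [143, 130, 121] 254 [81, 40, 17] 255 [113, 61, 31] 256 [118, 65, 33] 257 [117, 64, 33] 258 [117, 64, 33] 259 [117, 64, 33] 260 [116, 64, 33] 261 [117, 64, 32] 262 [116, 64, 33] 263 [117, 63, 32] 264 [110, 68, 45] 265 [110, 80, 64] 266 [110, 87, 74] 267 [112, 90, 77] 268 [110, 87, 74] 269 [110, 82, 65] 270 [115, 69, 44] 271 [117, 64, 33] 272 [117, 64, 33] 273 [117, 64, 33] 274 [117, 65, 33] 275 [117, 64, 33] 276 [116, 64, 33] 277 [117, 64, 33] 278 [118, 63, 30] 279 [99, 74, 63] 280 [81, 79, 79] 281 [120, 121, 120] 282 [140, 138, 135] 283 [163, 160, 156] 284 [179, 176, 172] 285 [180, 178, 173] 286 [174, 172, 168] 287 [177, 174, 171] 288 [179, 177, 173] 289 [155, 153, 150] 290 [102, 100, 99]
```

```bash
python3 - <<'E'
from h import *
a=load("top0.pkl")["im"].astype(int); b=shot("top","top1.png")["im"].astype(int)
d=(np.abs(a-b).max(2)>45).astype(np.uint8); d=cv2.morphologyEx(d,2,np.ones((3,3)))
n,l,st,ce=cv2.connectedComponentsWithStats(d)
for i in range(1,n):
    if st[i,4]>12: print(st[i].tolist())
print(bot.get_obs()["clock"])
E
```

```text
[207, 99, 7, 7, 41]
[98, 170, 192, 230, 18204]
[385, 177, 6, 7, 34]
[414, 179, 11, 12, 103]
[174, 185, 4, 6, 21]
[249, 197, 15, 29, 292]
[203, 206, 6, 14, 62]
[220, 207, 5, 4, 19]
[212, 208, 9, 25, 102]
[242, 211, 5, 11, 49]
[437, 216, 25, 16, 255]
[226, 226, 4, 5, 20]
[241, 228, 5, 5, 19]
[450, 255, 5, 5, 21]
[507, 255, 9, 9, 70]
[454, 262, 34, 27, 219]
[476, 291, 5, 5, 21]
[586, 320, 4, 4, 14]
[545, 326, 95, 74, 3590]
[560, 334, 6, 12, 51]
[448, 337, 10, 9, 72]
[287, 354, 57, 46, 966]
[627, 358, 13, 9, 65]
[349, 366, 18, 26, 241]
[368, 377, 39, 23, 453]
39.5
```

```bash
python3 - <<'E'
from h import *
a=load("w1.pkl"); b=load("w10.pkl"); c=load("w5.pkl")
print("ring",onz(a,301,212,.004).round(4),onz(b,208,189,.004).round(4)," end",onz(a,316,302,.004).round(4),onz(b,73,207,.004).round(4))
A=load("top0.pkl")["im"]; B=cv2.imread("pics/top1.png")[:,:,::-1]
for n,(r0,r1,c0,c1) in dict(wrench=(243,300,430,495),mid=(172,200,408,432)).items():
    for I in(A,B):
        g=I[r0:r1,c0:c1].astype(int); m=g.min(2)>(170 if n=="wrench" else 0)
        k=cv2.moments(m.astype(np.uint8),True); print(n,m.sum(),(k["m10"]/k["m00"]).__round__(2),(k["m01"]/k["m00"]).__round__(2),g.mean().round(1))
g=lambda I:I[176:194:2,410:430:2].astype(int).mean(2).astype(int)
print(g(A));print(g(B))
E
```

```text
ring [ 0.3578 -0.3031  0.004 ] [ 0.3584 -0.3033  0.004 ]  end [ 0.2653 -0.4059  0.004 ] [ 0.2663 -0.4041  0.004 ]
wrench 601 30.06 22.34 85.0
wrench 291 23.17 14.01 65.9
mid 672 11.5 13.5 227.7
mid 672 11.5 13.5 200.6
[[232 232 232 232 232 233 241 244 244 243]
 [232 232 232 231 231 231 232 241 244 244]
 [232 229 227 224 220 216 226 231 242 244]
 [229 165 220 218 227 228 204 212 237 244]
 [207 170 164 227 237 240 239 202 230 236]
 [197 174 180 239 241 240 240 203 230 232]
 [197 178 170 230 241 241 234 184 230 231]
 [228 168 189 183 188 227 235 230 232 232]
 [232 221 180 195 194 196 226 232 232 232]]
[[215 215 214 214 214 215 229 234 234 230]
 [214 214 214 208 207 210 214 228 234 234]
 [215 208 156 130 129 134 189 212 230 234]
 [210 149 125 134 156 156 152 188 221 233]
 [182 149 119 157 160 160 158 157 212 219]
 [173 153 125 158 161 159 159 156 213 214]
 [172 156 145 144 161 160 160 158 212 214]
 [210 147 165 157 143 159 160 183 214 214]
 [215 198 157 171 169 171 192 214 215 214]]
```

```bash
python3 -c "
from workcell import bot; print(bot.job_done())"
```

```text
the job is handed in; nothing more can be done
None
```

I did the whole job in the order you asked and handed it in at about 39.5 s of the 72 s allowed.

**What I did:** I tipped the right bin to its stop, took the shoe out and stood it upright on the open table. I then pushed the bin shut, regripped the shoe by its ends and set it on the clamp's base plate. Last, I turned the cam knob about 0.87 rad clockwise and backed the arm off.

**Last checks:**
- **Jaw and shoe:** the jaw edge appears at image row 253, where a jaw sprung onto the shoe should be (253.2). The shoe is upright against the fixed jaw and centred to within about 1 mm.
- **Knob:** its final angle is about 1.6, worked out from the tool's angle.
- **Bins:** I have no direct sign of the click. The evidence is that the right bin stopped moving under about 25 N, and its rim lines up with the other two in the wrist picture.
- **Other things on the table:** the spanner's position, taken before and after the bin work, agrees to about 2 mm. Nothing else was remeasured one by one.

**What disagreed:**
- **Fingertips:** they sit about 35 mm behind the reported TCP at 60 mm opening, where the description implies about 8 mm. I found this by touching the table and corrected for it.
- **First pull:** because of that offset, my first pull at the bin passed over the rim without touching it.
- **Contact on the second try:** as I lowered the gripper again it met something at about 18 N, probably the cover.
- **Top camera:** the before-and-after comparison showed changes at the spanner and the middle bin. I put these down to changed shadows and shading.

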